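# Crank down the support jack of an overhanging instrument plate

## Robot

A 6-joint arm with a two-finger parallel gripper is mounted at the origin on a cart in front of the work surface, level with it; the furniture and walls round the work are solid. World frame = base frame: x ahead of the robot, y to its left, z up, the work surface at z = 0. Lengths are in mm, angles in rad, forces in N, time in s.
With the tool pointing down it reaches from about 350 to 875 mm from the base axis. Payload 4.2 kg.
Tool frame: the origin (TCP) lies at the very end of the fingers, on their centre line; the grasp point (between the pads) lies 19 mm behind it; z points along the fingers, y is the line along which they close (so a half turn about z gives the same grasp; the last joint's range is limited). The gripper opens to 85 mm and grips with 20 to 120 N. Pads are 22 mm wide; open, the fingers measure 114 mm over their backs; the gripper's body (76 mm by 85 mm) begins 54 mm behind the grasp point. The pads swing forward as they close: fully open they stand 13 mm farther back than shut.
Start: joints at [-0.885, 0.385, 0.008, 0, -1.194, -0.259], TCP at [258.737, -568.906, 231.312] pointing down, gripper open.
Joint ranges: [-3.14, 3.14], [-1.21, 2.06], [-1.07, 1.41], [-3.16, 2.05], [-2.99, -0.16], [-3.1, 3.1]. Speed limits (rad/s): [2.79, 2.79, 3.14, 3.14, 3.14, 3.14].

## Interface

Orientations are given as a unit quaternion [x, y, z, w].
In Python, from bench import read_state, get_image, camera_model, job_done gives the robot as it stands.
- The arm moves only by the shell command python3 -m handwheel 'ROWS'. ROWS is JSON, a list of rows, each a list of 7 numbers: the shift along the tool's x, y, z in m, then the turn, a rotation vector about the tool's x, y, z in rad, then the gripper's target within -1 to 1 (fully open at 1, half-way at 0, shut at -1). In form: [[dx, dy, dz, wx, wy, wz, jaw], ...]. A call has 1 to 10 rows; each row is the pose to reach, as a shift and turn from the pose commanded when the call began, along the tool's axes at that moment; what a row does not reach only later rows make up. A row lasts 1/8 s, in which the tool goes at most 62.5 mm and 10.7 degrees, less where a joint would pass 70% of its speed; a pose out of reach is approached as far as the arm can. A call with a gripper value outside its range is refused whole. The fingers move at their own pace and stop on an object; the grip force is fixed at half the most. Time passes only in rows, so rows that repeat a pose let the fingers close. It gives the time, the measured TCP pose, the force, the opening and the grip force at its end, in the units of the state.
- read_state(): the state, without advancing time (a new reading comes with each control period).
- get_image(name): name is "side" or "top" or "wrist"; returns (picture, depth): 400x640x3 uint8, blue, green, red; 400x640 float32, mm along the optical axis (not along the pixel's ray), 0 where there is no reading.
- camera_model(name): a dict with "K" (3x3 intrinsics, pixels), "rvec" (rotation vector, rad) and "tvec" (3), from world to camera coordinates, as OpenCV has them; the wrist camera has in their place "hand_eye" (4x4, takes a point from camera to tool coordinates, whose origin is the TCP and whose axes are the flange's). Camera axes: x right, y down, z forward; pixel columns grow to the right and rows downward; lengths in mm; the calibration is good to about 2 mm. A picture is of the moment at which its call begins: read the wrist's pose just before it. camera_model takes no time and is no camera call.
- job_done(): hands the job in; it is judged then, once.
The state is a dict: "clock": time; "joints": joint angles; "joint_vel": joint speeds; "joint_efforts": joint torques, N m; "position": TCP position; "ee_rot": TCP orientation; "contact_force": force on the tool from outside, world axes, zero at the start; "wrist_torque": the same for the moment, N m; "gripper_width": finger opening in mm; "grasp_force": force on a finger pad.
Only numpy, scipy, OpenCV 4.12 (cv2) and the standard library are available. Lean on these libraries where they do the work, as an engineer would, in place of code of your own. Each camera call takes 0.05 s, during which the arm holds its last target. There are 200 camera calls.

## Task

The instrument plate overhangs its stand and must be propped at the front: set the loose steel bearing shoe flat on the worktop with its pad centred under the jack's foot. Then wind the crank on top clockwise, feeling its load, until the foot bears firmly on the shoe: stop when the crank takes about twice its free-running effort, for at three times the jack is overloaded and bends the plate. Let go, leaving the jack bearing on the shoe and the other things on the worktop where they are.

Things in the scene. Friction and masses are not known exactly. Their poses are not given: they have to be found in the camera images.
- foot_spot (a point): point on the worktop exactly below the centre of the jack's round foot, on the vertical axis of foot and crank. Its x axis points from the stand's overhanging front to its two rear posts (78 mm behind this point; base plate from 50 mm behind), z up. The stand is fixed. The space under the overhang is open to the front and both sides, 66 mm high at the foot.
- plate_front (a point): middle of the front edge of the aluminium plate, 40 mm in front of foot_spot and 84 mm up; same axes. The plate is 140 mm deep, 90 mm wide, from 78 to 90 mm above the worktop. A mirror mount on its rear reaches 134 mm up. The foot (36 mm across, rubber below) hangs 31 to 43 mm above the worktop at the start, below the plate.
- gear_top (a point): top of the grey gear housing (56 mm across), on the crank axis, 129 mm up; same axes as foot_spot. It drives the foot down 12 mm per clockwise turn of the crank, the foot itself not turning. The foot hangs on a stud set differently each time by up to 5 mm either way, not measured, so the crank angle at which it meets the shoe is unknown beforehand: feel for it.
- handle_grip (a point): centre of the crank's upright round black handle: 18 mm across, 50 mm tall, this point 171 mm up; pinch it from above. It circles the axis over foot_spot at 40 mm radius, spins freely on its pin and can float 5 mm in or out along the crank arm against a soft spring (1.5 N per mm). The arm's top lies at 145 mm, just under the handle.
- crank (a joint): crank angle, rad, growing clockwise seen from above, 0 to 17.3; 0: handle on foot_spot's +y side; starts at 0 to 1. Free running takes about 5 N along the handle's path, felt only while moving (friction). Foot bearing adds about 5.5 N per rad: +2 N means 40 N on the shoe (least that counts), +5 N 105 N (good), +9.5 N 200 N (overload). Let go, friction holds up to 105 N; above, it eases back to that.
- shoe_pad (a point): centre of the top face of the loose bearing shoe's square pad (60x60 mm, 16 mm thick, thin dark ring 42 mm across on top). Plain steel, about 0.45 kg. The shoe's x axis points from its grip to the pad, z up; a flat tongue 22 mm wide, 8 mm thick joins them. The pad centre must end within 10 mm of the foot's; the tongue's direction is free.
- shoe_grip (a point): centre of the upright grip post at the end of the shoe's tongue: 20 mm along the tongue (x), 16 mm across it (y), from the worktop to 48 mm up; this point is 26 mm up, 120 mm from the pad's centre along the shoe's -x. Same axes as the shoe. Pinch it across y; the shoe can be slid along the worktop by it.
- screw_tin: bystander: round tin with blue lid, 63 mm across, 32 mm high; origin at the centre of its underside. Leave alone.
- vial_1: bystander: glass vial with screw cap, 16 mm across, 48 mm high; origin at the centre of its underside. Leave alone.
- vial_2: bystander: glass vial with screw cap, 16 mm across, 48 mm high; origin at the centre of its underside. Leave alone.
- petri_1: bystander: covered petri dish, 61 mm across, 15 mm high; origin at the centre of its underside. Leave alone.
- post_holder: bystander: black post holder with thumbscrew, 25x40 mm, 65 mm high; origin at its underside. Leave alone.
- hex_key: bystander: black hex key lying flat, 30x88 mm, 7 mm thick; origin at its underside. Leave alone.

How it is judged:
By the outcome, as a careful person would: the job done as asked, in the order asked, and still so for the second after the job is handed in, with the robot touching nothing.
It also fails if it takes over 72 s, if anything falls off the work surface, if the arm or the gripper's body presses on something with over 40 N, if the wrist force passes 120 N, or if a joint passes its speed limit or range.

## Working session

There is one attempt and no reset: what is moved stays moved. The work goes in short steps, Python scripts to look and compute and a shell command to move; the robot and the scene stay as the last step left them, time stands still between calls to the robot, and variables do not carry over. Pictures are saved under pics/ and viewed, at most 10 in all, crops included, and the job is handed in when it is done.

```bash
ls; mkdir -p pics; python3 - <<'E'
from bench import *
import cv2,numpy as np
print(read_state())
for n in("top","side"):
    im,d=get_image(n); cv2.imwrite(f"pics/{n}0.png",im); np.save(f"pics/{n}0.npy",d)
    print(n,camera_model(n))
print(camera_model("wrist"))
E
```

```text
pics
{'clock': 0.0, 'joints': array([-8.85372156e-01,  3.85573398e-01,  6.62327097e-03, -5.15865451e-04,
       -1.19397055e+00, -2.58580023e-01]), 'joint_vel': array([-0.00026046, -0.00234657,  0.00083652,  0.00192703, -0.00072188,
        0.00217061]), 'joint_efforts': array([-1.17047166e-04, -3.92290807e+01,  1.88403583e+01,  4.18614686e+00,
       -4.52326130e-03,  3.46057391e-06]), 'position': array([ 258.52236735, -568.39117181,  230.20789818]), 'ee_rot': array([-2.11712433e-01,  9.77331397e-01,  1.05503553e-03, -2.69416991e-04]), 'contact_force': array([ 0.47826269,  0.18649868, -0.1204578 ]), 'wrist_torque': array([ 0.02501808, -0.01668148,  0.02346749]), 'grasp_force': 0.0, 'gripper_width': 85.05103015056095}
top {'K': array([[438.09627504,   0.        , 324.67722139],
       [  0.        , 438.09627504, 194.75928437],
       [  0.        ,   0.        ,   1.        ]]), 'rvec': array([ 2.21733624, -2.16964928,  0.08313075]), 'tvec': array([  16.55244209,  542.80213561, 1068.47547826])}
side {'K': array([[488.31499534,   0.        , 322.46241891],
       [  0.        , 488.31499534, 201.71513566],
       [  0.        ,   0.        ,   1.        ]]), 'rvec': array([ 0.3996101 , -2.66576418,  1.33377127]), 'tvec': array([ 526.72891416,  174.74538482, 1251.50004458])}
{'K': array([[297.4093091 ,   0.        , 322.71858902],
       [  0.        , 297.4093091 , 202.14638884],
       [  0.        ,   0.        ,   1.        ]]), 'hand_eye': array([[-2.56522932e-04, -9.55946303e-01, -2.93541478e-01,
         7.44446596e+01],
       [ 9.99999760e-01, -4.34287285e-04,  5.40408995e-04,
         7.94662802e-01],
       [-6.44083312e-04, -2.93541268e-01,  9.55946185e-01,
        -1.42405253e+02],
       [ 0.00000000e+00,  0.00000000e+00,  0.00000000e+00,
         1.00000000e+00]])}
```

View pics/top0.png

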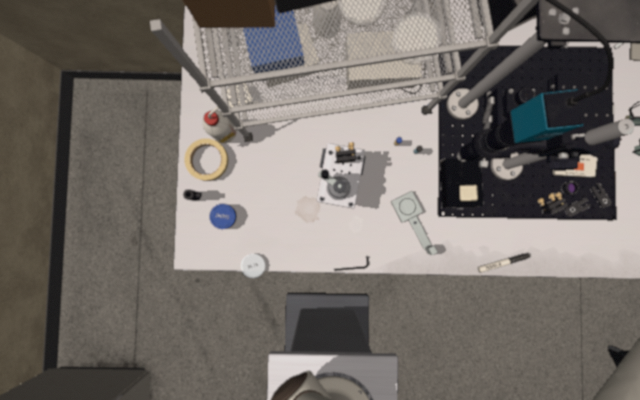

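View pics/side0.png

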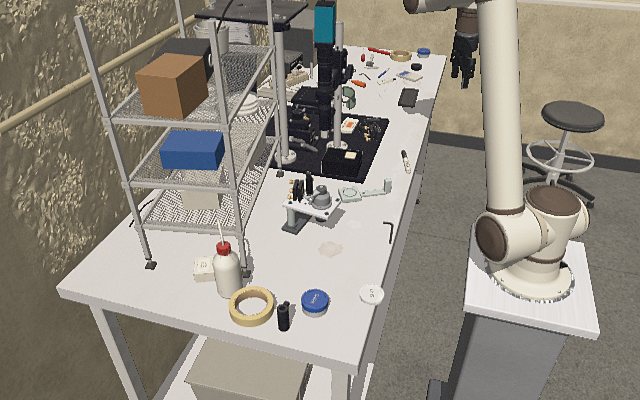

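The top view shows the stand at about (341,180), with the gear at (340,187) and the handle at about (325,174). The shoe pad is at (408,207) and its grip at (433,250). The vials are at (400,141) and (420,150), and the hex key is at (352,267). I'll zoom in on the work area and compute positions.

```bash
cat > h.py <<'E'
import numpy as np,cv2
from bench import *
from scipy.spatial.transform import Rotation as R
def cam(n,st=None):
    m=camera_model(n)
    if n=="wrist":
        T=np.eye(4);T[:3,:3]=R.from_quat(st["ee_rot"]).as_matrix();T[:3,3]=st["position"]
        T=T@m["hand_eye"]; return m["K"],T[:3,:3],T[:3,3]
    r=cv2.Rodrigues(m["rvec"])[0]; return m["K"],r.T,-r.T@m["tvec"]
def onz(c,u,v,z):
    K,r,o=c; d=r@np.linalg.inv(K)@[u,v,1]; return (o+d*(z-o[2])/d[2]).round(1)
def proj(c,p):
    K,r,o=c; q=K@(r.T@(np.array(p)-o)); return (q[:2]/q[2]).round(1)
def ondepth(c,u,v,dm):
    K,r,o=c; return (o+r@np.linalg.inv(K)@[u,v,1]*dm).round(1)
E
python3 - <<'E'
from h import *
im=cv2.imread("pics/top0.png");d=np.load("pics/top0.npy");c=cam("top")
cv2.imwrite("pics/top_crop.png",cv2.resize(im[130:280,300:460],None,fx=4.5,fy=4,interpolation=cv2.INTER_CUBIC)[:600,:800])
for n,u,v,z in [("gear",341,187,129),("pad",408,207,16),("grip",433,250,48),("handle",325,174,196),("front l",317,204,90),("front r",354,208,90)]:
    print(n,onz(c,u,v,z),ondepth(c,u,v,d[v,u]))
E
```

```text
gear [553.2  -6.5 129. ] [551.8  -5.7 145.6]
pad [ 516.5 -179.2   16. ] [ 516.6 -179.3   15.4]
grip [ 413.4 -233.7   48. ] [ 413.4 -233.8   47.8]
handle [573.9  30.4 196. ] [574.1  30.4 194.2]
front l [515.8  46.4  90. ] [519.6  47.    3.5]
front r [508.4 -39.3  90. ] [511.8 -46.5  -2.3]
```

View pics/top_crop.png

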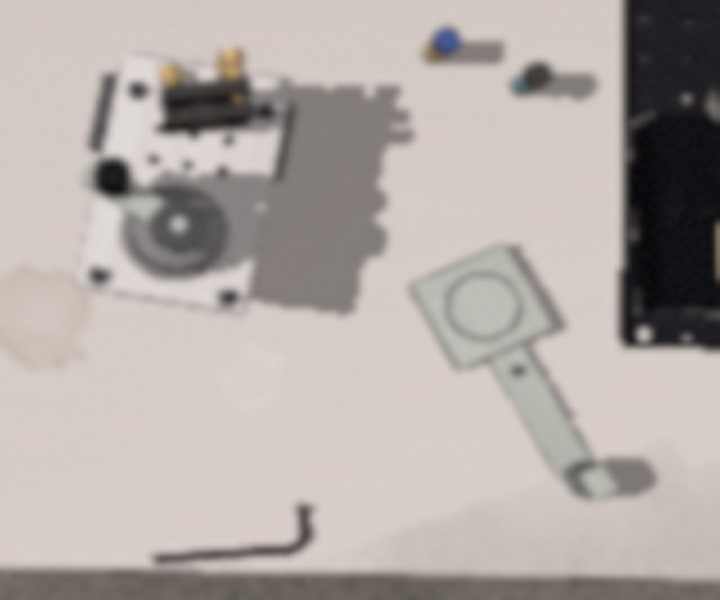

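```bash
python3 - <<'E'
from h import *
c=cam("top");f=lambda u,v,z:onz(c,300+u/4.5,130+v/4,z)
A=f(175,230,129);H=f(112,177,196);P=f(484,306,16);G=f(600,482,48)
print("gear",A,"boss",f(178,223,150),"handle",H,np.hypot(*(H-A)[:2]))
FL,FR,RL=f(80,285,90),f(248,312,90),f(128,55,90)
print("corners",FL,FR,RL,"yaw",np.degrees(np.arctan2(*(FR-FL)[[0,1]]*[1,-1])),np.degrees(np.arctan2(*(RL-FL)[[1,0]])))
print("pad",P,"grip",G,np.hypot(*(P-G)[:2]),np.degrees(np.arctan2(*(P-G)[[1,0]])))
print("hex",[f(*p,5) for p in((155,558),(305,545),(305,507))])
print("pad corners",[f(*p,16) for p in((410,290),(513,245),(560,325),(458,368))])
s=read_state();print(R.from_quat(s["ee_rot"]).as_matrix().round(4))
E
```

```text
gear [551.9  -1.8 129. ] boss [554.1  -2.3 150. ] handle [573.4  30.6 196. ] 38.88457277635952
corners [522.2  44.7  90. ] [508.5 -41.9  90. ] [656.9  22.9  90. ] yaw -8.989613207791294 -9.193103056696279
pad [ 517.8 -178.1   16. ] grip [ 412.3 -234.5   48. ] 119.62946961346935 28.128833261311215
hex [array([357.9,   0. ,   5. ]), array([367.6, -82.6,   5. ]), array([391. , -82.3,   5. ])]
pad corners [array([ 526.8, -137.1,   16. ]), array([ 556.1, -193.8,   16. ]), array([ 506.9, -220.2,   16. ]), array([ 479. , -164.1,   16. ])]
[[-9.103e-01 -4.138e-01 -9.000e-04]
 [-4.138e-01  9.103e-01  1.700e-03]
 [ 1.000e-04  1.900e-03 -1.000e+00]]
```

```bash
python3 -m handwheel '[[-0.046,0.040,0,0,0,0,1],[-0.092,0.080,0,0,0,0,1],[-0.139,0.120,0,0,0,0,1],[-0.185,0.160,0,0,0,-0.03,1],[-0.231,0.200,0.02,0,0,-0.065,1],[-0.278,0.2405,0.06,0,0,-0.065,1],[-0.278,0.2405,0.10,0,0,-0.065,1],[-0.278,0.2405,0.10,0,0,-0.065,1]]'
python3 - <<'E'
from h import *
s=read_state();im,d=get_image("wrist");cv2.imwrite("pics/w1.png",im)
np.save("pics/w1.npy",d);import pickle;pickle.dump(s,open("pics/w1.s","wb"))
E
```

```text
clock: 1.1
position: [409.9, -233.4, 128.5]
ee_rot: [-0.244, 0.97, 0.002, -0.004]
contact_force: [-0.1, 0.8, -0.4]
gripper_width: 85.4
grasp_force: 0.0
```

View pics/w1.png

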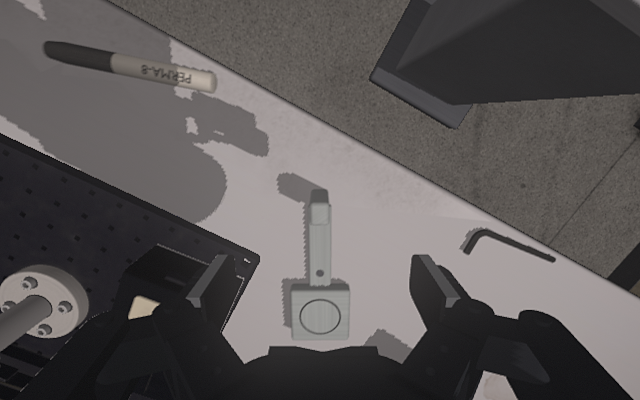

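The wrist view shows the shoe between the fingers, with its grip top at (320,213) and its ring at (320,316). The hex key at (505,245) is well clear.

```bash
python3 - <<'E'
from h import *
import pickle
s=pickle.load(open("pics/w1.s","rb"));c=cam("wrist",s);d=np.load("pics/w1.npy")
G=onz(c,320,213,48);P=onz(c,320,316.5,16)
print(G,P,np.hypot(*(P-G)[:2]),np.degrees(np.arctan2(*(P-G)[[1,0]])), ondepth(c,320,213,d[213,320]),ondepth(c,320,316,d[316,320]))
M=R.from_quat(s["ee_rot"]).as_matrix();print(np.degrees(np.arctan2(M[1,0],M[0,0])),M.T@(np.r_[G[:2],14]-s["position"]),s["position"])
E
```

```text
[ 412.5 -232.9   48. ] [ 519.8 -175.7   16. ] 121.59411992362128 28.06139975501065 [ 412.8 -232.8   47.1] [ 518.8 -176.2   16.7]
-151.7250888956264 [ -3.3098654   -1.4392983  114.51787499] [ 409.86642241 -233.43939648  128.54319622]
```

```bash
python3 -m handwheel '[[-0.003,-0.001,0.05,0,0,0,1],[-0.003,-0.001,0.10,0,0,0,1],[-0.003,-0.001,0.115,0,0,0,1],[-0.003,-0.001,0.115,0,0,0,1],[-0.003,-0.001,0.115,0,0,0,-1],[-0.003,-0.001,0.115,0,0,0,-1],[-0.003,-0.001,0.115,0,0,0,-1],[-0.003,-0.001,0.115,0,0,0,-1],[-0.003,-0.001,0.115,0,0,0,-1],[-0.003,-0.001,0.115,0,0,0,-1]]'
```

```text
clock: 2.4
position: [415.5, -234.3, 17.0]
ee_rot: [-0.244, 0.97, -0.0, 0.0]
contact_force: [-1.4, 0.9, 6.6]
gripper_width: 15.2
grasp_force: 59.3
```

```bash
python3 -m handwheel '[[-0.008,0.010,0,0,0,0.03,-1],[-0.021,0.024,0,0,0,0.08,-1],[-0.034,0.038,0,0,0,0.13,-1],[-0.047,0.052,0,0,0,0.18,-1],[-0.060,0.066,0,0,0,0.23,-1],[-0.073,0.081,0,0,0,0.29,-1],[-0.085,0.095,0,0,0,0.35,-1],[-0.085,0.095,0,0,0,0.35,-1]]'
python3 - <<'E'
from h import *
s=read_state();M=R.from_quat(s["ee_rot"]).as_matrix();print(s["position"],s["contact_force"],np.degrees(np.arctan2(M[1,0],M[0,0])));c=cam("wrist",s);im,d=get_image("wrist");cv2.imwrite("pics/w2.png",im)
hit=cv2.HoughCircles(cv2.medianBlur(cv2.cvtColor(im,cv2.COLOR_BGR2GRAY),3),cv2.HOUGH_GRADIENT,1,20,param1=80,param2=20,minRadius=15,maxRadius=45)
for u,v,r in (hit[0][:6] if hit is not None else []): print(u,v,r,onz(c,u,v,16))
t=cam("top");im,d=get_image("top");cv2.imwrite("pics/t2.png",cv2.resize(im[130:280,300:460],None,fx=4.5,fy=4,interpolation=cv2.INTER_CUBIC))
M2=M.T;print(M.round(3))
E
```

```text
clock: 3.4
position: [445.8, -109.7, 17.0]
ee_rot: [-0.071, 0.997, 0.0, 0.0]
contact_force: [-1.6, 3.0, 6.9]
gripper_width: 15.1
grasp_force: 59.5
[ 445.79290186 -109.70252833   16.98602772] [-1.60915014  2.9782573   6.94118233] -171.8092117616911
422.5 137.5 32.0 [376.9 -71.   16. ]
325.5 272.5 25.2 [ 454.7 -105.9   16. ]
[[-0.99  -0.142  0.001]
 [-0.142  0.99   0.   ]
 [-0.001  0.    -1.   ]]
```

View pics/w2.png

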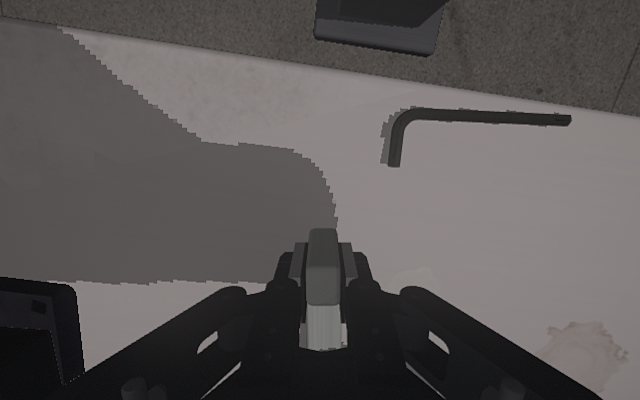

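The shoe is held, with the post between the fingers at (322,285). Now I'll check the pad in the top view.

View pics/t2.png

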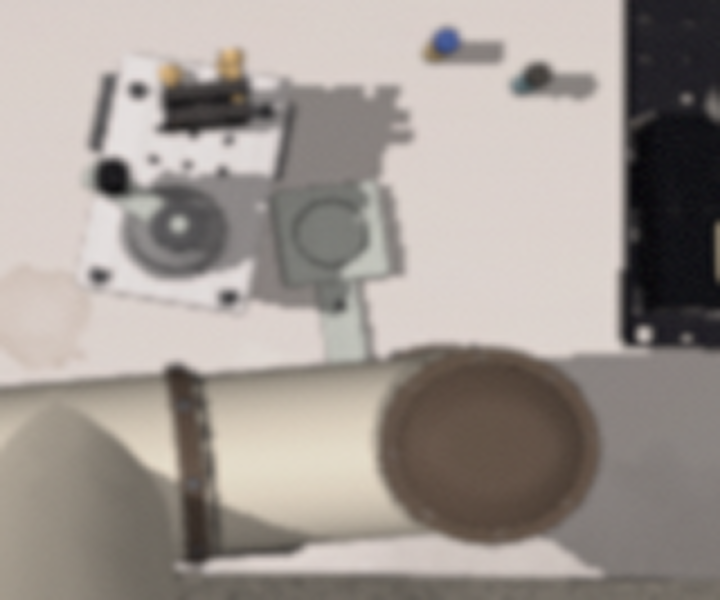

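```bash
python3 - <<'E'
from h import *
s=read_state();c=cam("wrist",s)
for v in(265,285,303):print(onz(c,322,v,48))
E
```

```text
[ 432.9 -111.1   48. ]
[ 442.3 -109.7   48. ]
[ 451.3 -108.4   48. ]
```

The ring is visible at crop (331,233), beside the stand.

```bash
python3 - <<'E'
from h import *
c=cam("top");P=onz(c,300+331/4.5,130+233/4,16);s=read_state()
M=R.from_quat(s["ee_rot"]).as_matrix();rel=M.T@(np.r_[P[:2],0]-np.r_[s["position"][:2],0]);print(P,rel)
yaw=np.radians(-9.1);F=np.array([553.5,-3.5]);turn=yaw-(np.arctan2(M[1,0],M[0,0])+np.pi)
turn=(turn+np.pi)%(2*np.pi)-np.pi
r=R.from_euler("z",turn).as_matrix()@M@np.r_[rel[:2],0]
T=F-r[:2];print("tcp target",T,"turn world deg",np.degrees(turn),"tool shift",(M.T@np.r_[T-s["position"][:2],0]).round(1))
E
```

```text
[561.3 -92.9  16. ] [-116.71815254    0.32258196    0.12258279]
tcp target [438.19992931  14.64138537] turn world deg -17.288085437132438 tool shift [-10.2 124.3   0. ]
```

```bash
python3 -m handwheel '[[-0.001,0.010,0,0,0,0.02,-1],[-0.002,0.030,0,0,0,0.07,-1],[-0.004,0.050,0,0,0,0.12,-1],[-0.006,0.070,0,0,0,0.17,-1],[-0.008,0.090,0,0,0,0.22,-1],[-0.009,0.110,0,0,0,0.27,-1],[-0.010,0.1245,0,0,0,0.302,-1],[-0.010,0.1245,0,0,0,0.302,-1],[-0.010,0.1245,0,0,0,0.302,-1]]'
python3 - <<'E'
from h import *
s=read_state();M=R.from_quat(s["ee_rot"]).as_matrix();print(s["position"],s["contact_force"],np.degrees(np.arctan2(M[1,0],M[0,0])));p=s["position"]-M[:,0]*116.7;print("pad",p)
for n in("side","top","wrist"):
    im,d=get_image(n);cv2.imwrite(f"pics/{n}3.png",im)
im=cv2.imread("pics/side3.png");cv2.imwrite("pics/s3c.png",cv2.resize(im[160:260,260:400],None,fx=5,fy=5,interpolation=cv2.INTER_CUBIC))
c=cam("side");print(proj(c,[553.5,-3.5,16]),proj(c,[553.5,-3.5,37]))
E
```

```text
clock: 4.62
position: [438.1, 15.0, 17.0]
ee_rot: [0.08, 0.997, 0.001, 0.001]
contact_force: [-4.0, 4.9, 7.3]
gripper_width: 15.1
grasp_force: 59.7
[438.12268306  15.00060728  16.96918553] [-4.00473534  4.86230773  7.26361105] 170.87823528224519
pad [553.34678921  -3.50019972  17.09368952]
[322.  224.1] [322.  218.3]
```

View pics/s3c.png

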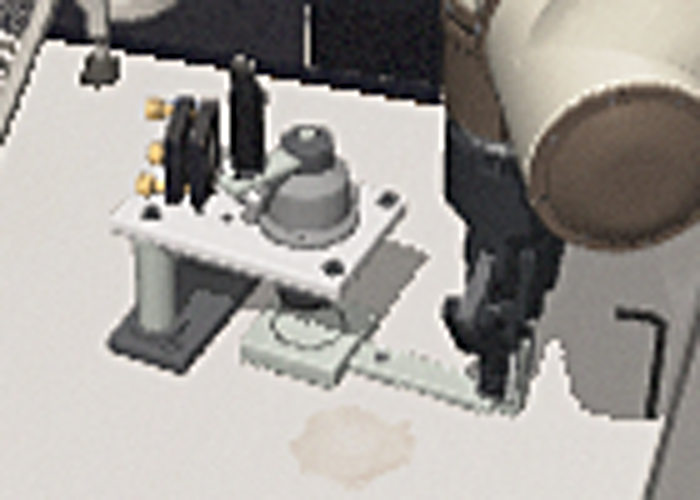

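The ring sits directly below the foot in this line of sight, at about (308,320). I'll release, rise, and hover over the handle.

```bash
python3 -m handwheel '[[0,0,0,0,0,0,1],[0,0,0,0,0,0,1],[0,0,0,0,0,0,1],[0,0,0,0,0,0,1],[0,0,-0.03,0,0,0,1],[0,0,-0.09,0,0,0,1],[0,0,-0.15,0,0,0,1],[0,0,-0.21,0,0,0,1],[-0.02,0.01,-0.233,0,0,0,1],[-0.06,0.02,-0.233,0,0,0,1]]'
python3 -m handwheel '[[-0.04,0.010,0,0,0,0,1],[-0.070,0.017,0,0,0,0,1],[-0.070,0.017,0,0,0,0,1],[-0.070,0.017,0,0,0,0,1]]'
python3 - <<'E'
from h import *
import pickle
s=read_state();im,d=get_image("wrist");cv2.imwrite("pics/w4.png",im);np.save("pics/w4.npy",d);pickle.dump(s,open("pics/w4.s","wb"))
print(s["position"],s["contact_force"],s["wrist_torque"])
t,_=get_image("top");cv2.imwrite("pics/t4.png",t)
E
```

```text
clock: 6.02
position: [501.3, 24.8, 252.8]
ee_rot: [0.08, 0.997, 0.001, 0.003]
contact_force: [0.1, 0.9, -0.1]
gripper_width: 85.4
grasp_force: 0.0
clock: 6.52
position: [571.2, 29.8, 248.8]
ee_rot: [0.08, 0.997, -0.0, -0.001]
contact_force: [-0.7, -0.7, -0.4]
gripper_width: 85.1
grasp_force: 0.0
[571.2333711   29.79253013 248.76622838] [-0.7470394  -0.6652833  -0.44851452] [-0.0540281  -0.09970287 -0.00277201]
```

View pics/w4.png

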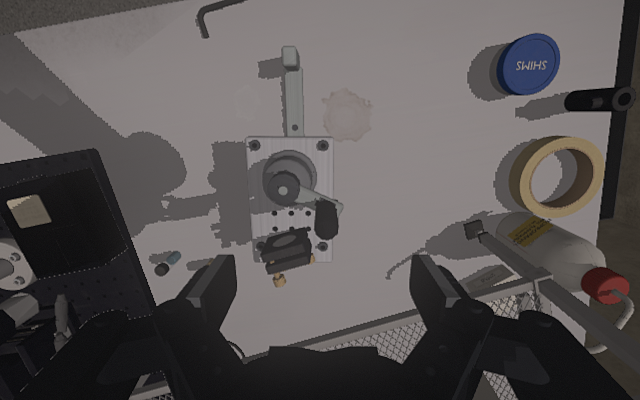

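The wrist view shows the handle top at about (327,230), the hub top at (283,188), the gear at (290,175), and the plate's front corners at (247,137) and (332,137). The shoe's tongue runs straight forward.

```bash
python3 - <<'E'
from h import *
import pickle
s=pickle.load(open("pics/w4.s","rb"));c=cam("wrist",s);d=np.load("pics/w4.npy");im=cv2.imread("pics/w4.png")
m=(im.max(2)<70).astype(np.uint8);K,r,o=c
v,u=np.mgrid[190:245,300:350];P=np.einsum('ij,jk->ik',r@np.linalg.inv(K),np.stack([u.ravel(),v.ravel(),np.ones(u.size)])*d[190:245,300:350].ravel())+o[:,None]
k=P[2]>192;print("handle top",P[:,k].mean(1),k.sum(),np.ptp(P[:,k],axis=1),P[2].max())
v,u=np.mgrid[150:215,255:320];P=(r@np.linalg.inv(K))@(np.stack([u.ravel(),v.ravel(),np.ones(u.size)])*d[150:215,255:320].ravel())+o[:,None]
for a,b in((125,133),(147,152),(152,160),(160,170)):
    k=(P[2]>a)&(P[2]<b);print(a,k.sum(),P[:,k].min(1) if k.any() else 0,P[:,k].max(1) if k.any() else 0,P[:,k].mean(1) if k.any() else 0)
print([onz(c,*p,90) for p in((247.5,137),(332.5,137),(331,262))])
E
```

```text
handle top [574.76641944  32.29825489 199.54044012] 418 [ 87.68260037  19.21157893 199.24368152] 391.2825207127536
125 300 [536.51467801 -20.58389903 125.00751568] [573.01590148  17.70637063 132.99923901] [545.80874347   1.69745074 126.65038291]
147 64 [548.94178934  -6.8560463  147.01894131] [572.46858315  27.82347009 151.91254146] [5.56075926e+02 2.35098033e-01 1.48014585e+02]
152 10 [569.54222975  23.64663831 153.0412503 ] [575.01789771  27.96995447 159.43301145] [571.57193659  26.00319067 156.40683931]
160 18 [569.36995557  23.8749777  160.01642527] [574.35366419  28.13126899 169.82718349] [571.3005511   26.25784433 164.8349482 ]
[array([509.6, -34.9,  90. ]), array([523.1,  48.4,  90. ]), array([659.5,  25.9,  90. ])]
```

```bash
python3 -m handwheel '[[-0.0025,0.002,0.045,0,0,0,1],[-0.0025,0.002,0.08,0,0,0,1],[-0.0025,0.002,0.091,0,0,0,1],[-0.0025,0.002,0.091,0,0,0,1],[-0.0025,0.002,0.091,0,0,0,-1],[-0.0025,0.002,0.091,0,0,0,-1],[-0.0025,0.002,0.091,0,0,0,-1],[-0.0025,0.002,0.091,0,0,0,-1],[-0.0025,0.002,0.091,0,0,0,-1],[-0.0025,0.002,0.091,0,0,0,-1]]'
cat > st.py <<'E'
from h import *
import sys
C=np.array([float(a) for a in sys.argv[1:3]]) if len(sys.argv)>2 else np.array([554.,-2.])
s=read_state();p=s["position"];a=np.radians(9.1);ex=np.array([np.cos(a),-np.sin(a)]);ey=np.array([np.sin(a),np.cos(a)])
v=p[:2]-C;x,y=v@ex,v@ey;th=np.arctan2(x,y);f=s["contact_force"];rad=(ex*np.sin(th)+ey*np.cos(th));tan=(ex*np.cos(th)-ey*np.sin(th))
print("pos",p.round(1),"r %.1f th %.3f"%(np.hypot(x,y),th%(2*np.pi)),"force",f.round(1),"Fr %.1f Ft %.1f"%(f[:2]@rad,f[:2]@tan),"grip",s["gripper_width"].round(1),s["grasp_force"].round(0),"tilt",(R.from_quat(s["ee_rot"]).as_matrix()[:2,0]).round(3))
def rows(th,dth,n,r0=None,r1=40):
    r0=r0 or np.hypot(x,y); o=[]
    for i in range(1,n+1):
        t=th+dth*i; r=r0+(r1-r0)*min(1,i/4)
        o.append([round(-(r*np.sin(t)-r0*np.sin(th))/1000,4),round((r*np.cos(t)-r0*np.cos(th))/1000,4)])
    return o
if len(sys.argv)>4: print(rows(th,float(sys.argv[3]),int(sys.argv[4])))
E
python3 st.py 554 -2 0.15 10
```

```text
clock: 7.88
position: [575.0, 31.6, 158.9]
ee_rot: [0.08, 0.997, 0.0, 0.0]
contact_force: [0.0, 0.2, 4.1]
gripper_width: 16.0
grasp_force: 58.5Traceback (most recent call last):
  File "st.py", line 6, in <module>
    print("pos",p.round(1),"r %.1f th %.3f"%(np.hypot(x,y),th%(2*np.pi)),"force",f.round(1),"Fr %.1f Ft %.1f"%(f[:2]@rad,f[:2]@tan),"grip",s["gripper_width"].round(1),s["grasp_force"].round(0),"tilt",(R.from_quat(s["ee_rot"]).as_matrix()[:2,0]).round(3))
                                                                                                                                           ^^^^^^^^^^^^^^^^^^^^^^^^
AttributeError: 'float' object has no attribute 'round'
```

```bash
sed -i 's/s\["gripper_width"\].round(1),s\["grasp_force"\].round(0)/round(s["gripper_width"],1),round(s["grasp_force"])/' st.py; python3 st.py 554 -2 0.15 10
```

```text
pos [575.   31.6 158.9] r 39.6 th 0.401 force [0.  0.2 4.1] Fr 0.1 Ft -0.1 grip 16.0 58 tilt [-0.987  0.159]
[[np.float64(-0.0053), np.float64(-0.0026)], [np.float64(-0.0102), np.float64(-0.0061)], [np.float64(-0.0145), np.float64(-0.0102)], [np.float64(-0.0182), np.float64(-0.0149)], [np.float64(-0.0211), np.float64(-0.0202)], [np.float64(-0.0231), np.float64(-0.0258)], [np.float64(-0.0243), np.float64(-0.0317)], [np.float64(-0.0245), np.float64(-0.0377)], [np.float64(-0.0239), np.float64(-0.0437)], [np.float64(-0.0224), np.float64(-0.0495)]]
```

```bash
sed -i 's/o.append(\[round(\(.*\),4),round(\(.*\),4)\])/o.append([float(round(\1,4)),float(round(\2,4))])/' st.py
python3 -m handwheel '[[-0.0053,-0.0026,0,0,0,0,-1],[-0.0102,-0.0061,0,0,0,0,-1],[-0.0145,-0.0102,0,0,0,0,-1],[-0.0182,-0.0149,0,0,0,0,-1],[-0.0211,-0.0202,0,0,0,0,-1],[-0.0231,-0.0258,0,0,0,0,-1],[-0.0243,-0.0317,0,0,0,0,-1],[-0.0245,-0.0377,0,0,0,0,-1]]' >/dev/null; python3 st.py 554 -2 0.15 10
```

```text
pos [593.5  -8.6 158.8] r 40.1 th 1.577 force [-1.5  5.7  4.4] Fr -2.4 Ft -5.3 grip 16.1 59 tilt [-0.987  0.159]
[[0.0005, -0.006], [0.0019, -0.0118], [0.0042, -0.0174], [0.0072, -0.0225], [0.011, -0.0272], [0.0154, -0.0312], [0.0204, -0.0346], [0.0258, -0.0371], [0.0316, -0.0388], [0.0375, -0.0397]]
```

```bash
python3 -m handwheel '[[0.0005,-0.0060,0,0,0,0,-1],[0.0019,-0.0118,0,0,0,0,-1],[0.0042,-0.0174,0,0,0,0,-1],[0.0072,-0.0225,0,0,0,0,-1],[0.0110,-0.0272,0,0,0,0,-1],[0.0154,-0.0312,0,0,0,0,-1],[0.0204,-0.0346,0,0,0,0,-1],[0.0258,-0.0371,0,0,0,0,-1],[0.0316,-0.0388,0,0,0,0,-1],[0.0375,-0.0397,0,0,0,0,-1]]' >/dev/null; python3 st.py 554 -2 0.15 10
```

```text
pos [550.5 -42.8 158.9] r 40.9 th 3.068 force [4.2 0.9 3.2] Fr -1.3 Ft -4.1 grip 16.5 59 tilt [-0.987  0.159]
[[0.0061, 0.0002], [0.0121, 0.0014], [0.0178, 0.0034], [0.0231, 0.0062], [0.028, 0.0096], [0.0324, 0.0137], [0.0361, 0.0184], [0.0391, 0.0236], [0.0413, 0.0292], [0.0426, 0.0351]]
```

```bash
python3 -m handwheel '[[0.0061,0.0002,0,0,0,0,-1],[0.0121,0.0014,0,0,0,0,-1],[0.0178,0.0034,0,0,0,0,-1],[0.0231,0.0062,0,0,0,0,-1],[0.0280,0.0096,0,0,0,0,-1],[0.0324,0.0137,0,0,0,0,-1],[0.0361,0.0184,0,0,0,0,-1],[0.0391,0.0236,0,0,0,0,-1],[0.0413,0.0292,0,0,0,0,-1],[0.0426,0.0351,0,0,0,0,-1]]' >/dev/null; python3 st.py 554 -2 0.15 8
```

```text
pos [511.6  -2.4 158.8] r 42.4 th 4.544 force [ 1.6 -4.4  7.8] Fr -1.6 Ft -4.4 grip 16.5 59 tilt [-0.987  0.159]
[[-0.0, 0.0063], [-0.001, 0.0125], [-0.0028, 0.0184], [-0.0055, 0.0238], [-0.0084, 0.0291], [-0.012, 0.0338], [-0.0164, 0.038], [-0.0213, 0.0414]]
```

```bash
python3 st.py 552.6 -2 0.15 7
```

```text
pos [511.6  -2.4 158.8] r 41.0 th 4.543 force [ 1.6 -4.4  7.8] Fr -1.6 Ft -4.4 grip 16.5 59 tilt [-0.987  0.159]
[[0.0003, 0.0061], [-0.0003, 0.0122], [-0.0018, 0.0181], [-0.0041, 0.0236], [-0.007, 0.0289], [-0.0107, 0.0336], [-0.015, 0.0378]]
```

```bash
python3 -m handwheel '[[0.0003,0.0061,0,0,0,0,-1],[-0.0003,0.0122,0,0,0,0,-1],[-0.0018,0.0181,0,0,0,0,-1],[-0.0041,0.0236,0,0,0,0,-1],[-0.0070,0.0289,0,0,0,0,-1],[-0.0107,0.0336,0,0,0,0,-1],[-0.0150,0.0378,0,0,0,0,-1]]' >/dev/null; python3 st.py 552.6 -2 0.15 4
```

```text
pos [530.6  32.1 158.7] r 40.6 th 5.550 force [-3.9 -3.4 11.8] Fr -0.7 Ft -5.1 grip 16.2 60 tilt [-0.987  0.16 ]
[[-0.0049, 0.0036], [-0.0103, 0.0064], [-0.016, 0.0084], [-0.0219, 0.0095]]
```

```bash
python3 -m handwheel '[[-0.0049,0.0036,-0.0005,0,0,0,-1],[-0.0103,0.0064,-0.001,0,0,0,-1],[-0.0160,0.0084,-0.001,0,0,0,-1],[-0.0219,0.0095,-0.001,0,0,0,-1]]' >/dev/null; python3 st.py 552.6 -2 0.15 4
```

```text
pos [552.8  38.5 158.8] r 40.5 th 6.130 force [-5.2  0.2  9.4] Fr 0.2 Ft -5.2 grip 16.8 59 tilt [-0.987  0.16 ]
[[-0.0061, 0.0003], [-0.0121, -0.0002], [-0.0179, -0.0017], [-0.0235, -0.004]]
```

```bash
python3 -m handwheel '[[-0.0061,0.0003,-0.0005,0,0,0,-1],[-0.0121,-0.0002,-0.001,0,0,0,-1],[-0.0179,-0.0017,-0.001,0,0,0,-1],[-0.0235,-0.0040,-0.001,0,0,0,-1]]' >/dev/null; python3 st.py 552.6 -2 0.15 4
```

```text
pos [575.2  31.7 158.8] r 40.6 th 0.431 force [-4.4  2.9  6.5] Fr 0.0 Ft -5.2 grip 16.4 59 tilt [-0.987  0.16 ]
[[-0.0052, -0.0031], [-0.0099, -0.0069], [-0.014, -0.0113], [-0.0174, -0.0163]]
```

```bash
python3 -m handwheel '[[-0.0052,-0.0031,-0.0003,0,0,0,-1],[-0.0099,-0.0069,-0.0005,0,0,0,-1],[-0.0140,-0.0113,-0.0005,0,0,0,-1],[-0.0174,-0.0163,-0.0005,0,0,0,-1]]' >/dev/null; python3 st.py 552.6 -2 0.15 4
```

```text
pos [592.1  12.7 159. ] r 42.1 th 1.055 force [-3.5  3.  -0.1] Fr -2.2 Ft -4.0 grip 16.3 58 tilt [-0.987  0.16 ]
[[-0.0022, -0.0059], [-0.0035, -0.012], [-0.0038, -0.0181], [-0.0032, -0.0242]]
```

```bash
python3 -m handwheel '[[-0.0022,-0.0059,0,0,0,0,-1],[-0.0035,-0.0120,0,0,0,0,-1],[-0.0038,-0.0181,0,0,0,0,-1],[-0.0032,-0.0242,0,0,0,0,-1]]' >/dev/null; python3 st.py 553.5 -2 0.15 4
```

```text
pos [592.8 -11.  159. ] r 40.3 th 1.637 force [-0.3  4.4 -2.3] Fr -1.2 Ft -4.2 grip 16.5 58 tilt [-0.987  0.16 ]
[[0.0009, -0.006], [0.0027, -0.0117], [0.0053, -0.0171], [0.0088, -0.0221]]
```

```bash
python3 -m handwheel '[[0.0009,-0.0060,0,0,0,0,-1],[0.0027,-0.0117,0.0003,0,0,0,-1],[0.0053,-0.0171,0.0003,0,0,0,-1],[0.0088,-0.0221,0.0003,0,0,0,-1]]' >/dev/null; python3 st.py 553.5 -2 0.15 4
```

```text
pos [581.4 -31.5 159.1] r 40.6 th 2.225 force [ 1.8  4.6 -5.6] Fr -2.1 Ft -4.4 grip 16.3 59 tilt [-0.987  0.16 ]
[[0.0042, -0.0044], [0.0089, -0.0082], [0.0142, -0.0112], [0.0198, -0.0133]]
```

```bash
python3 -m handwheel '[[0.0042,-0.0044,0.0003,0,0,0,-1],[0.0089,-0.0082,0.0006,0,0,0,-1],[0.0142,-0.0112,0.0008,0,0,0,-1],[0.0198,-0.0133,0.0008,0,0,0,-1]]' >/dev/null; python3 st.py 553.5 -2 0.15 4
```

```text
pos [560.3 -42.  159.1] r 40.6 th 2.815 force [ 4.2  2.1 -5.5] Fr -1.4 Ft -4.5 grip 16.5 59 tilt [-0.987  0.16 ]
[[0.0059, -0.0014], [0.0119, -0.0018], [0.018, -0.0014], [0.0238, -0.0001]]
```

```bash
python3 -m handwheel '[[0.0059,-0.0014,0.0003,0,0,0,-1],[0.0119,-0.0018,0.0006,0,0,0,-1],[0.0180,-0.0014,0.0008,0,0,0,-1],[0.0238,-0.0001,0.0008,0,0,0,-1]]' >/dev/null; python3 st.py 553.5 -2 0.15 4
```

```text
pos [535.8 -38.5 159.1] r 40.6 th 3.435 force [ 4.  -0.2 -5.7] Fr -1.6 Ft -3.7 grip 16.5 59 tilt [-0.987  0.16 ]
[[0.0056, 0.0023], [0.0108, 0.0055], [0.0154, 0.0093], [0.0194, 0.0138]]
```

```bash
python3 -m handwheel '[[0.0056,0.0023,0.0003,0,0,0,-1],[0.0108,0.0055,0.0006,0,0,0,-1],[0.0154,0.0093,0.0006,0,0,0,-1],[0.0194,0.0138,0.0006,0,0,0,-1]]' >/dev/null; python3 st.py 553.5 -2 0.15 3
```

```text
pos [518.7 -21.7 158.9] r 40.0 th 4.039 force [ 1.5 -4.5  1.4] Fr 0.9 Ft -4.7 grip 16.5 59 tilt [-0.987  0.159]
[[0.0034, 0.005], [0.006, 0.0104], [0.0077, 0.0161]]
```

```bash
python3 -m handwheel '[[0.0034,0.0050,0,0,0,0,-1],[0.0060,0.0104,0,0,0,0,-1],[0.0077,0.0161,0,0,0,0,-1]]' >/dev/null; python3 st.py 553.5 -2 0.15 3
```

```text
pos [513.3  -4.5 158.8] r 40.3 th 4.491 force [-0.5 -5.7  4.6] Fr 0.9 Ft -5.7 grip 16.6 60 tilt [-0.987  0.159]
[[0.0008, 0.006], [0.0007, 0.012], [-0.0003, 0.0179]]
```

```bash
python3 -m handwheel '[[0.0008,0.0060,0,0,0,0,-1],[0.0007,0.0120,0,0,0,0,-1]]' >/dev/null; python3 st.py 553.5 -2 0.15 3
```

```text
pos [514.2   7.5 158.8] r 40.4 th 4.791 force [-1.7 -5.7  5.6] Fr 0.4 Ft -6.0 grip 16.5 60 tilt [-0.987  0.159]
[[-0.001, 0.006], [-0.0029, 0.0117], [-0.0056, 0.0171]]
```

```bash
python3 -m handwheel '[[-0.0010,0.0060,0,0,0,0,-1],[-0.0029,0.0117,0,0,0,0,-1]]' >/dev/null; python3 st.py 553.5 -2 0.15 3
```

```text
pos [518.6  18.6 158.8] r 40.5 th 5.087 force [-3.5 -4.1  6.9] Fr 0.9 Ft -5.3 grip 16.4 60 tilt [-0.987  0.159]
[[-0.0028, 0.0054], [-0.0063, 0.0103], [-0.0105, 0.0146]]
```

Still free-running, later than I expected. I'll check the foot gap visually.

```bash
python3 - <<'E'
from h import *
im,d=get_image("side");cv2.imwrite("pics/s5.png",im);cv2.imwrite("pics/s5c.png",cv2.resize(im[180:250,280:380],None,fx=8,fy=8,interpolation=cv2.INTER_CUBIC)[:600])
E
```

```text
(no output)
```

View pics/s5c.png

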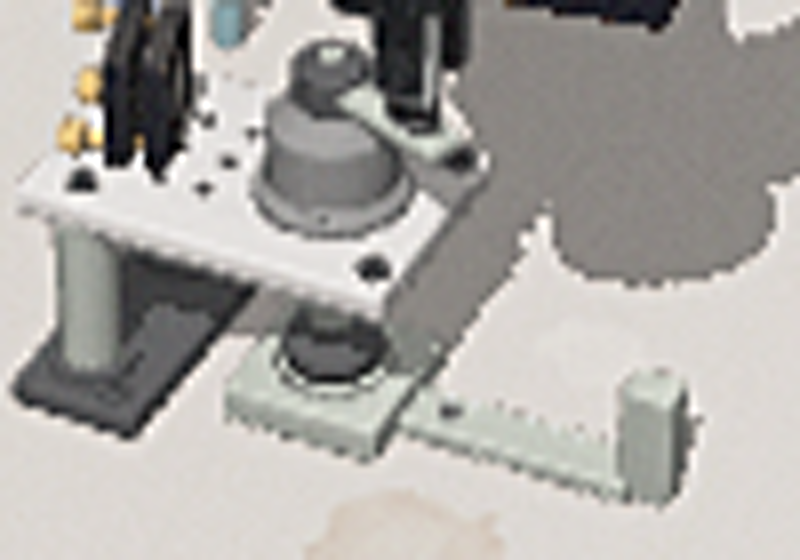

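The foot is concentric with the ring at about (334,350) and almost down. I'll carry on in small steps.

```bash
python3 -m handwheel '[[-0.0028,0.0054,0,0,0,0,-1],[-0.0063,0.0103,0,0,0,0,-1]]' >/dev/null; python3 st.py 553.5 -2 0.15 3
```

```text
pos [526.2  27.9 158.8] r 40.5 th 5.383 force [-3.3 -2.5  6.6] Fr 0.4 Ft -4.1 grip 16.7 60 tilt [-0.987  0.16 ]
[[-0.0042, 0.0044], [-0.009, 0.008], [-0.0143, 0.011]]
```

```bash
python3 -m handwheel '[[-0.0042,0.0044,-0.0003,0,0,0,-1],[-0.0090,0.0080,-0.0003,0,0,0,-1]]' >/dev/null; python3 st.py 553.5 -2 0.15 3
```

```text
pos [536.   34.5 158.8] r 40.5 th 5.678 force [-4.7 -1.4  6.5] Fr 0.8 Ft -4.9 grip 16.5 60 tilt [-0.987  0.16 ]
[[-0.0053, 0.003], [-0.011, 0.0051], [-0.0168, 0.0063]]
```

```bash
python3 -m handwheel '[[-0.0053,0.0030,-0.0003,0,0,0,-1],[-0.0110,0.0051,-0.0003,0,0,0,-1]]' >/dev/null; python3 st.py 553.5 -2 0.15 3
```

```text
pos [547.5  38.1 158.8] r 40.5 th 5.975 force [-5.  -0.5  4.8] Fr 0.2 Ft -5.0 grip 16.4 60 tilt [-0.987  0.16 ]
[[-0.0059, 0.0013], [-0.012, 0.0016], [-0.018, 0.0011]]
```

```bash
python3 -m handwheel '[[-0.0059,0.0013,-0.0002,0,0,0,-1],[-0.0120,0.0016,-0.0002,0,0,0,-1],[-0.0180,0.0011,-0.0002,0,0,0,-1]]' >/dev/null; python3 st.py 553.5 -2 0.15 3
```

```text
pos [566.7  36.4 158.8] r 40.6 th 0.173 force [-6.   0.6  5.1] Fr -1.4 Ft -5.9 grip 16.5 60 tilt [-0.987  0.16 ]
[[-0.0058, -0.0016], [-0.0114, -0.0041], [-0.0164, -0.0074]]
```

```bash
python3 -m handwheel '[[-0.0058,-0.0016,-0.0002,0,0,0,-1],[-0.0114,-0.0041,-0.0002,0,0,0,-1]]' >/dev/null; python3 st.py 553.5 -2 0.15 2
```

```text
pos [577.1  30.9 158.9] r 40.5 th 0.463 force [-5.6  2.7  5. ] Fr -1.1 Ft -6.1 grip 16.4 60 tilt [-0.987  0.16 ]
[[-0.0051, -0.0032], [-0.0097, -0.0071]]
```

```bash
python3 -m handwheel '[[-0.0051,-0.0032,-0.0002,0,0,0,-1],[-0.0097,-0.0071,-0.0002,0,0,0,-1]]' >/dev/null; python3 st.py 553.5 -2 0.15 2
```

```text
pos [585.5  23.1 158.9] r 40.6 th 0.747 force [-6.   6.2  4.4] Fr -0.9 Ft -8.6 grip 16.3 60 tilt [-0.987  0.16 ]
[[-0.004, -0.0046], [-0.0073, -0.0096]]
```

Contact felt at 8.6 N. I'll take one more small step.

```bash
python3 -m handwheel '[[-0.0040,-0.0046,0,0,0,0,-1]]' >/dev/null; python3 st.py 553.5 -2 0.15 2
```

```text
pos [588.9  18.3 158.9] r 40.8 th 0.891 force [-6.7  7.   4.8] Fr -2.3 Ft -9.4 grip 16.5 60 tilt [-0.987  0.16 ]
[[-0.0033, -0.0051], [-0.0058, -0.0107]]
```

```bash
python3 -m handwheel '[[-0.0016,-0.0025,0,0,0,0,-1]]' >/dev/null; python3 st.py 553.5 -2
python3 -m handwheel '[[-0.0016,-0.0025,0,0,0,0,0.2],[-0.0016,-0.0025,0,0,0,0,1],[-0.0016,-0.0025,0,0,0,0,1],[-0.0016,-0.0025,0,0,0,0,1],[-0.0016,-0.0025,0,0,0,0,1],[-0.0016,-0.0025,-0.03,0,0,0,1],[-0.0016,-0.0025,-0.08,0,0,0,1],[0.03,-0.0025,-0.13,0,0,0,1],[0.08,-0.0025,-0.15,0,0,0,1],[0.14,-0.0025,-0.15,0,0,0,1]]'
python3 -m handwheel '[[0.05,0,0,0,0,0,1],[0.05,0,0,0,0,0,1]]'
python3 - <<'E'
from h import *
im,d=get_image("side");a=im[180:250,280:380];t,_=get_image("top");b=t[130:280,300:460]
cv2.imwrite("pics/fin.png",np.hstack([cv2.resize(a,(420,294)),cv2.resize(b,(370,294))]))
E
```

```text
pos [590.2  15.8 158.9] r 40.8 th 0.961 force [-5.8  8.5  4.7] Fr -1.5 Ft -10.1 grip 16.5 60 tilt [-0.987  0.16 ]
clock: 20.3
position: [452.5, 33.7, 311.3]
ee_rot: [0.08, 0.997, 0.001, 0.002]
contact_force: [-0.2, 1.2, 0.0]
gripper_width: 85.4
grasp_force: 0.0
clock: 20.55
position: [400.6, 41.1, 310.5]
ee_rot: [0.079, 0.997, 0.001, 0.001]
contact_force: [0.6, 0.8, 1.1]
gripper_width: 85.6
grasp_force: 0.0
```

View pics/fin.png

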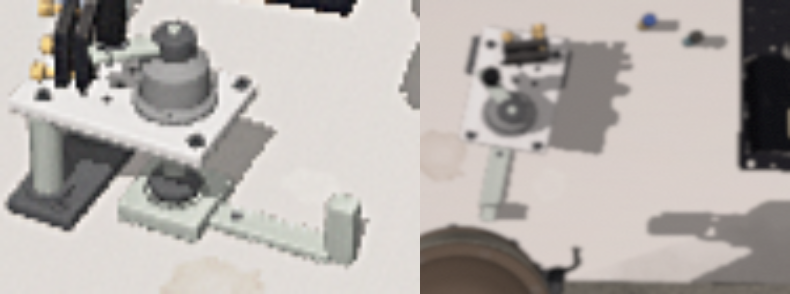

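```bash
python3 - <<'E'
from h import *
c=cam("top");t,_=get_image("top");g=t[155:185,315:345].max(2)
cv2.imwrite("pics/z.png",g);p=proj(c,[590,16,196]);print("expected px",p)
n,l,s,ce=cv2.connectedComponentsWithStats((g<60).astype(np.uint8))
for i in range(1,n):
    if s[i,4]>15:
        u,v=ce[i]+[315,155];P=onz(c,u,v,196);w=P[:2]-[553.5,-2];a=np.radians(9.1)
        print(u,v,s[i,4],P,np.hypot(*w),np.arctan2(w@[np.cos(a),-np.sin(a)],w@[np.sin(a),np.cos(a)]))
E
```

```text
expected px [332.1 166.5]
340.27272727272725 155.95454545454547 22 [ 6.124e+02 -6.000e-01  1.960e+02] 58.91663602073694 1.3882067394540156
340.9375 160.4375 16 [603.   -2.2 196. ] 49.50040403875508 1.416011746917682
330.36842105263156 169.21052631578948 38 [584.2  19.5 196. ] 37.47986125908156 0.8010268212427131
```

```bash
python3 -c "
from bench import *
print(job_done())"
```

```text
the job is handed in; nothing more can be done
None
```

The shoe sits flat with its pad centred under the foot by the camera views, and I wound the crank to about 10 N, twice its roughly 5 N free-running effort; after I let go the crank eased back about 0.15 rad by the top camera, leaving an estimated 80 to 105 N on the shoe (the load after release was not measured), I moved nothing else on the worktop, and the job is handed in with the arm clear, after about 21 s.

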